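# Rebuild the drive side of a bicycle rear hub

### The arm

A 7-joint arm with a two-finger parallel gripper is mounted at the origin on the work surface. World frame = base frame: x ahead of the robot, y to its left, z up, the work surface at z = 0. Lengths are in m, angles in rad, forces in N, time in s.
With the tool pointing down it reaches from about 0.4 to 0.85 m from the base axis. Payload 10.4 kg.
Tool frame: the origin (TCP) lies between the finger pads; the fingertips stand bot.nose_length ahead of it and the grasp point (between the pads) lies 5 mm behind it (bot.nose_length is the distance from the TCP to the fingertips, in m); y points along the fingers, x is the direction in which the jaws open and shut, and the axes are right-handed (so a half turn about y gives the same grasp; the last joint's range is limited). The gripper opens to 85 mm and grips with 20 to 120 N. Pads are 22 mm wide; open, the fingers measure 114 mm over their backs; the gripper's body (76 mm by 85 mm) begins 54 mm behind the grasp point. The pads swing forward as they close: fully open they stand 13 mm farther back than shut.
Start: joints at [1.214, 0.332, -0.065, 1.46, 0.022, 1.35, -0.088], TCP at [0.205, -0.591, 0.245] pointing down, gripper open.
Joint ranges: [-2.6, 2.6], [-0.5, 2.12], [-1.47, 1.34], [0.16, 2.42], [-1.27, 4.41], [0.06, 2.06], [-2.6, 2.6]. Speed limits (rad/s): [2.22, 2.22, 2.79, 2.79, 3.14, 3.14, 3.14].

### API

Orientations are given as a rotation vector (axis times angle).
In Python, from bench import bot, vision, sign_off gives the robot as it stands.
- The arm moves only by the tool apply_moves, never from a script. Its argument "deltas" is a list of rows, each an object with "linear": the shift along the tool's x, y, z in m, a list of three; "spin": the turn about the tool's y in degrees; "fingers": the closure, from -1 (fully open) to 1 (shut). A call has 1 to 8 rows; each row is the pose to reach, as a shift and turn from the pose commanded when the call began, along the tool's axes at that moment; what a row does not reach only later rows make up. A row lasts 1/12 s, in which the tool goes at most 41.7 mm and 7.16 degrees, less where a joint would pass 70% of its speed; a pose out of reach is approached as far as the arm can. A call with a gripper value outside its range is refused whole. The fingers move at their own pace and stop on an object; "squeeze" is the grip in N (left out, the last holds). Time passes only in rows, so rows that repeat a pose let the fingers close. It gives the time, the measured TCP pose, the force and the opening at its end, in the units of the state.
- bot.sense(): the state, without advancing time (a new reading comes with each control period).
- vision.read_camera(name): name is "scene" or "side" or "wrist"; returns the picture (480x640x3 uint8, red, green, blue); there is no depth.
- vision.camera_info(name): a dict with "camera_matrix" (3x3 intrinsics, pixels), "xyz" and "orientation" of the camera in the world. Camera axes: x right, y down, z forward; pixel columns grow to the right and rows downward; lengths in m; the calibration is good to about 2 mm. A picture is of the moment at which its call begins: read the wrist's pose just before it. camera_info takes no time and is no camera call; for the wrist camera it gives the pose at the moment of the call.
- sign_off(): hands the job in, once; it reports no verdict.
The state is a dict: "time": time; "joints": joint angles; "joint_velocities": joint speeds; "joint_efforts": joint torques, N m; "eef_pos": TCP position; "ee_rot": TCP orientation; "wrist_force": force on the tool from outside, world axes, zero at the start; "wrist_torque": the same for the moment, N m; "opening": opening from 0.0 (shut) to 1.0 (fully open).
Only numpy, scipy, OpenCV 4.12 (cv2) and the standard library are available. Lean on these libraries where they do the work, as an engineer would, in place of code of your own. Each camera call takes 0.05 s, during which the arm holds its last target. There are 200 camera calls.

### The job

A bicycle rear hub stands in its block with the bare axle pointing up. Rebuild it in this order: slide the freehub body over the axle, flange down, until it rests on the hub; lower the larger sprocket over the freehub body onto its flange, then the smaller sprocket on top of the larger; last, push the end cap onto the axle tip past its spring balls until it clicks and sits fully home against the freehub body. Leave the whole stack seated and let go.

Things in the scene. Friction and masses are not known exactly. Their poses are not given: they have to be found in the camera images.
- hub_face (a point): Target: centre of the hub's flat round top face, 56 mm across, 64 mm above the bench; z points up along the axle. The black spool-shaped hub shell stands on an 84 mm square, 30 mm high aluminium block and is fixed. The steel axle rises 54 mm from the face's centre.
- axle_tip (a point): Top end of the axle, 54 mm above the hub face, on its axis. From the face up the axle is 21 mm thick for 24 mm, narrows to 14 mm at 30 mm, is straight to 43 mm, then a nose tapering to 5 mm. Three spring balls stick out 3.4 mm from it, 12 mm below the tip; they give way inwards; only the end cap must snap over them.
- freehub_mid (a point): Freehub body, loose: upright steel splined sleeve 33 mm high, 35 mm across, 24 mm bore; flange 44 mm across round its lowest 5 mm, top 4 mm bevelled to 29 mm. Point: on its axis, half-way up, 16.5 mm above its underside; z its axis, up. Starts upright, flange down. Grip above the flange. Seated, its underside lies on the hub face. 130 g.
- cog_large_mid (a point): Larger sprocket, loose: flat steel toothed ring 62 mm across the teeth, 12 mm thick, 40 mm bore, both faces alike. Point: its centre, 6 mm above its underside; z its axis. Lies flat. Seated, it surrounds the freehub body and rests on that flange, its underside 5 mm above the hub face. 100 g.
- cog_small_mid (a point): Smaller sprocket, loose: flat steel toothed ring 52 mm across the teeth, 12 mm thick, 40 mm bore, both faces alike. Point: its centre, 6 mm above its underside; z its axis. Lies flat. Seated, it surrounds the freehub body and rests on the larger one, its underside 17 mm above the hub face. 70 g.
- end_cap_mid (a point): End cap, loose: aluminium, 30 mm high, 28 mm across, flange 34 mm across round the lowest 6 mm, closed top; hole below, 17.6 mm mouth. Point: on its axis, 15 mm above its underside; z its axis, up. Starts open end down. Grip above the flange. On the balls it stands about 12 mm too high; pushed down with about 8 N it snaps over them; home, its underside is 33 mm above the hub face. 40 g.
Mind the look-alikes: they are no part of the job. What is shaped like the part that bears end_cap_mid but turquoise is not meant.

How it is judged:
On the way, in this order (a step that is already met when the one before it is completed fails the run):
1. freehub body down on the hub face, round the axle (z of freehub_mid in the frame of hub_face between 0.014 and 0.019 m and horizontal distance between freehub_mid and hub_face below 0.004 m and angle between freehub_mid's own z axis and vertical below 0.12 rad), for 0.2 s.
2. larger sprocket over the freehub body, down on its flange (z of cog_large_mid in the frame of hub_face between 0.0085 and 0.0135 m and horizontal distance between cog_large_mid and hub_face below 0.006 m and angle between the z axis of cog_large_mid and the z axis of hub_face, either way round below 0.12 rad), for 0.2 s.
3. smaller sprocket over the freehub body, down on the larger one (z of cog_small_mid in the frame of hub_face between 0.0205 and 0.0255 m and horizontal distance between cog_small_mid and hub_face below 0.006 m and angle between the z axis of cog_small_mid and the z axis of hub_face, either way round below 0.12 rad), for 0.2 s.
4. end cap clicked fully home on the axle, down on the freehub body (z of end_cap_mid in the frame of hub_face between 0.0455 and 0.0505 m and horizontal distance between end_cap_mid and hub_face below 0.004 m and angle between end_cap_mid's own z axis and vertical below 0.12 rad), for 0.2 s.
At the end, for the whole second after the job is handed in: Freehub body on the hub face, larger sprocket on its flange, smaller on the larger, cap clicked home on top: each within 2.5 mm of seated height, upright within 0.12 rad, centred within 4 mm (freehub body, cap) or 6 mm (sprockets), released and at rest (all of step 1 and all of step 2 and all of step 3 and all of step 4 and linear speed of each of freehub, cog_large, cog_small, end_cap below 0.02 m/s and angular speed of each of freehub, cog_large, cog_small, end_cap below 0.3 rad/s); the robot touches nothing.
It also fails if it takes over 112 s, if anything falls off the work surface, if the arm or the gripper's body presses on something with over 40 N, if the wrist force passes 120 N, or if a joint passes its speed limit or range.

## Working session

There is one attempt and no reset: what is moved stays moved. The work goes in short steps, Python scripts to look and compute and a tool call to move; the robot and the scene stay as the last step left them, time stands still between calls to the robot, and variables do not carry over. Pictures are saved under pics/ and viewed, about 12 in all and at most 16, crops included, and the job is handed in when it is done.

Besides the shell and the picture viewer there is one more tool, called after "Call:" as a command line: name --argument value ..., lists and objects as JSON in quotes. apply_moves: Moves the arm, as the interface text tells. Its arguments: {"type":"object","properties":{"deltas":{"type":"array","items":{"type":"object","properties":{"linear":{"type":"array","items":{"type":"number"}},"spin":{"type":"number"},"fingers":{"type":"number"}}}},"squeeze":{"type":"number"}},"required":["deltas"]}

```bash
mkdir -p pics; ls
python3 - <<'E'
from bench import bot, vision
import cv2,numpy as np
np.set_printoptions(precision=4,suppress=True)
s=bot.sense(); print(s, bot.nose_length)
for n in ("scene","side","wrist"):
    i=vision.camera_info(n); print(n,i)
    cv2.imwrite(f"pics/{n}0.png",vision.read_camera(n)[:,:,::-1])
E
```

```text
pics
{'time': 0.0, 'joints': array([ 1.2144,  0.3329, -0.0647,  1.4609,  0.0216,  1.3499, -0.0885]), 'joint_velocities': array([ 0.0012,  0.0009, -0.0015, -0.0015,  0.0004, -0.0013,  0.0016]), 'joint_efforts': array([  0.0014, -62.5448,   0.0504, -39.1603,   0.0164,   0.0102,
        -0.    ]), 'eef_pos': array([ 0.2047, -0.5902,  0.2445]), 'ee_rot': array([-1.3481,  0.9607, -0.9587]), 'wrist_force': array([-0.0919, -0.2498, -0.6387]), 'wrist_torque': array([-0.0094,  0.005 ,  0.0216]), 'opening': 1.0008887352823765} 0.014
scene {'camera_matrix': array([[535.0173,   0.    , 311.8901],
       [  0.    , 535.0173, 236.0755],
       [  0.    ,   0.    ,   1.    ]]), 'xyz': array([ 1.1351, -0.0395,  0.6337]), 'orientation': array([-1.7713, -1.6902,  0.7022])}
side {'camera_matrix': array([[541.4195,   0.    , 328.2803],
       [  0.    , 541.4195, 244.2836],
       [  0.    ,   0.    ,   1.    ]]), 'xyz': array([0.2558, 0.6025, 0.7869]), 'orientation': array([-0.6752,  2.6608, -1.0928])}
wrist {'camera_matrix': array([[409.769 ,   0.    , 323.5777],
       [  0.    , 409.769 , 234.9091],
       [  0.    ,   0.    ,   1.    ]]), 'xyz': array([ 0.2808, -0.5632,  0.3733]), 'orientation': array([ 2.3365, -1.6637, -0.27  ])}
```

View pics/scene0.png

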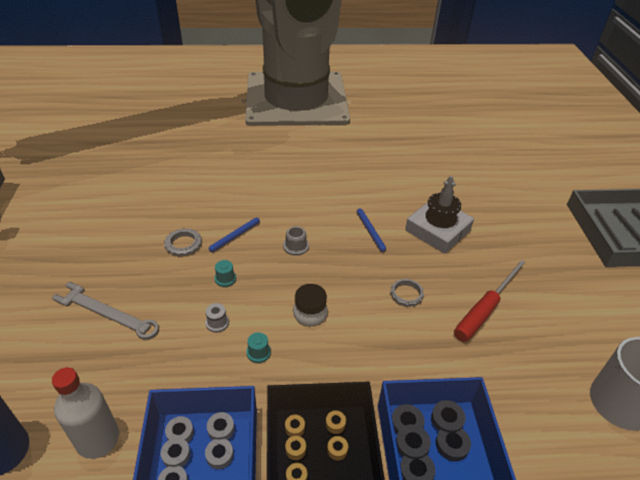

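View pics/side0.png

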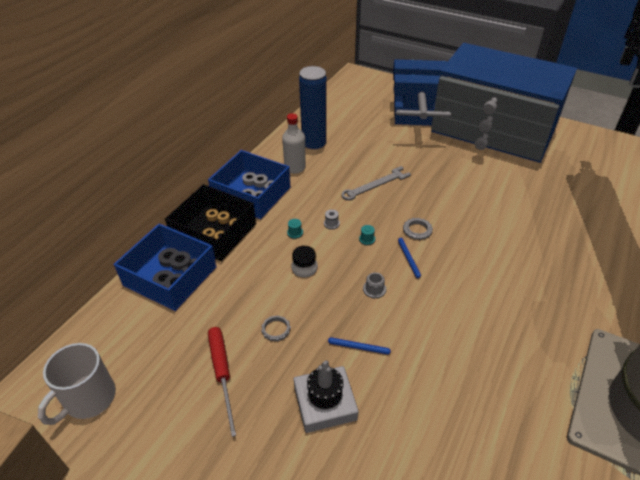

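The scene view shows these things:
- Hub at (441,215).
- Freehub candidate: grey flanged sleeve at (296,240).
- Rings at (183,242) and (407,292).
- Cap candidates: grey at (216,317), turquoise at (225,272) and (258,347). The grey one fits, because turquoise is excluded.
- A dark-topped jar at (310,303).

Next I'll enlarge the candidates and work out coarse positions.

```bash
cat > h.py <<'E'
import numpy as np, cv2
from scipy.spatial.transform import Rotation as R
from bench import bot, vision
np.set_printoptions(precision=4,suppress=True)
def ray(n,uv,info=None):
    i=info or vision.camera_info(n); d=R.from_rotvec(i["orientation"]).as_matrix()@np.linalg.inv(i["camera_matrix"])@np.array([*uv,1.])
    return np.array(i["xyz"]),d
def onplane(n,uv,z,info=None):
    c,d=ray(n,uv,info); return c+d*(z-c[2])/d[2]
def two(uv1,uv2):
    c1,d1=ray("scene",uv1); c2,d2=ray("side",uv2)
    d1/=np.linalg.norm(d1);d2/=np.linalg.norm(d2)
    t=np.linalg.lstsq(np.c_[d1,-d2],c2-c1,rcond=None)[0]
    p,q=c1+t[0]*d1,c2+t[1]*d2
    return (p+q)/2,np.linalg.norm(p-q)
def proj(info,P):
    p=info["camera_matrix"]@R.from_rotvec(info["orientation"]).as_matrix().T@(np.array(P)-info["xyz"]); return p[:2]/p[2]
def tool(dw,rv=None):
    "world shift -> tool axes"
    return R.from_rotvec(bot.sense()["ee_rot"] if rv is None else rv).as_matrix().T@np.array(dw)
E
python3 - <<'E'
from h import *
for k,a,z,b in [("freehub",(296,241),.0165,(375,285)),("ringA",(183,242),.006,(418,229)),("ringB",(407,292),.006,(276,328)),("cap",(216,317),.015,(332,219)),("jar",(310,303),.02,(304,261)),("axletip",(450,180),.118,(324,364)),("turqA",(225,272),.015,(368,235)),("turqB",(258,347),.015,(295,228))]:
    print(k,onplane("scene",a,z),onplane("side",b,z),*two(a,b))
print(R.from_rotvec(bot.sense()["ee_rot"]).as_matrix())
i=vision.camera_info("wrist");T=R.from_rotvec(bot.sense()["ee_rot"]).as_matrix()
print("cam in tool",T.T@(i["xyz"]-bot.sense()["eef_pos"]),T.T@R.from_rotvec(i["orientation"]).as_matrix())
im=cv2.imread("pics/scene0.png")
f=lambda x,y,r=32:cv2.resize(im[y-r:y+r,x-r:x+r],(260,260),interpolation=cv2.INTER_CUBIC)
cv2.imwrite("pics/c1.png",np.vstack([np.hstack([f(296,240),f(216,317),f(441,215,42)]),np.hstack([f(183,242),f(407,292),f(310,303)])]))
E
```

```text
freehub [ 0.4994 -0.0172  0.0165] [ 0.4913 -0.0145  0.0165] [ 0.4932 -0.0176  0.0113] 0.0017982204043011597
ringA [ 0.4846 -0.2054  0.006 ] [ 0.4804 -0.2044  0.006 ] [ 0.4813 -0.2065  0.0033] 0.0010072574841597515
ringB [0.6072 0.1502 0.006 ] [0.6056 0.15   0.006 ] [0.6062 0.15   0.0052] 0.0010200423331789238
cap [ 0.6511 -0.1377  0.015 ] [ 0.648  -0.1373  0.015 ] [ 0.6491 -0.1384  0.0131] 0.0011743928505078716
jar [ 0.6346 -0.0012  0.02  ] [ 0.6365 -0.0013  0.02  ] [ 0.6358 -0.001   0.0211] 0.000906373721409289
axletip [0.4735 0.2278 0.118 ] [0.4618 0.2353 0.118 ] [0.4641 0.2314 0.1108] 0.0003353110994502158
turqA [ 0.5635 -0.1301  0.015 ] [ 0.5608 -0.13    0.015 ] [ 0.5615 -0.1308  0.0134] 0.0010884889250900164
turqB [ 0.7051 -0.0765  0.015 ] [ 0.7022 -0.0767  0.015 ] [ 0.7034 -0.0772  0.0134] 0.0016385380886093123
[[ 0.3276 -0.0004  0.9448]
 [-0.9448  0.001   0.3276]
 [-0.001  -1.     -0.    ]]
cam in tool [-0.0008 -0.1287  0.0808] [[ 1.     -0.0007  0.0004]
 [-0.0006 -0.3153  0.949 ]
 [-0.0006 -0.949  -0.3153]]
```

View pics/c1.png

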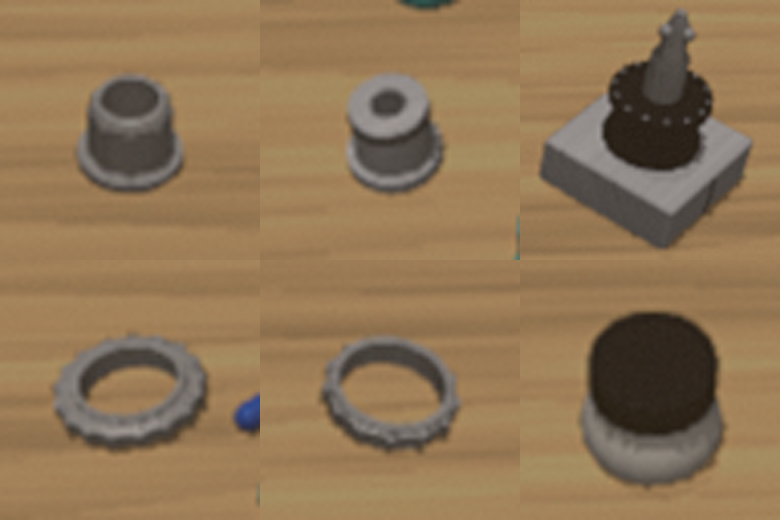

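All parts are confirmed. The crop shows the freehub as an open flanged sleeve, the grey cap with a flange and closed top, ring A (62 mm) as the larger and ring B as the smaller. I'll go above the freehub now.

Call:
apply_moves --deltas '[{"linear": [-0.447,0.085,0.461],"fingers": -1},{"linear": [-0.447,0.085,0.461],"fingers": -1},{"linear": [-0.447,0.085,0.461],"fingers": -1},{"linear": [-0.447,0.085,0.461],"fingers": -1},{"linear": [-0.447,0.085,0.461],"fingers": -1},{"linear": [-0.447,0.085,0.461],"fingers": -1},{"linear": [-0.447,0.085,0.461],"fingers": -1},{"linear": [-0.447,0.085,0.461],"fingers": -1}]' --squeeze 40

```text
validation failed for argument at $.de...
```

Call:
apply_moves --deltas '[{"linear": [-0.22,0.04,0.23],"spin": 0,"fingers": -1},{"linear": [-0.22,0.04,0.23],"spin": 0,"fingers": -1},{"linear": [-0.22,0.04,0.23],"spin": 0,"fingers": -1},{"linear": [-0.22,0.04,0.23],"spin": 0,"fingers": -1},{"linear": [-0.22,0.04,0.23],"spin": 0,"fingers": -1},{"linear": [-0.22,0.04,0.23],"spin": 0,"fingers": -1},{"linear": [-0.22,0.04,0.23],"spin": 0,"fingers": -1},{"linear": [-0.22,0.04,0.23],"spin": 0,"fingers": -1}]' --squeeze 40

```text
time: 0.82
eef_pos: [0.3513, -0.3037, 0.2049]
ee_rot: [-1.35, 0.958, -0.957]
wrist_force: [0.6, -0.6, -1.2]
opening: 0.999
```

Call:
apply_moves --deltas '[{"linear": [-0.225,0.045,0.23],"spin": 0,"fingers": -1},{"linear": [-0.225,0.045,0.23],"spin": 0,"fingers": -1},{"linear": [-0.225,0.045,0.23],"spin": 0,"fingers": -1},{"linear": [-0.225,0.045,0.23],"spin": 0,"fingers": -1},{"linear": [-0.225,0.045,0.23],"spin": 0,"fingers": -1},{"linear": [-0.225,0.045,0.23],"spin": 0,"fingers": -1},{"linear": [-0.225,0.045,0.23],"spin": 0,"fingers": -1},{"linear": [-0.225,0.045,0.23],"spin": 0,"fingers": -1}]'

```text
time: 1.48
eef_pos: [0.4942, -0.0162, 0.1601]
ee_rot: [-1.349, 0.959, -0.959]
wrist_force: [0.3, -0.2, 0.9]
opening: 0.999
```

Run:
```python
from h import *
s=bot.sense();print(s["eef_pos"],s["joints"],s["wrist_force"])
i=vision.camera_info("wrist"); im=vision.read_camera("wrist")[:,:,::-1].copy()
cv2.imwrite("pics/w1raw.png",im)
print(i["xyz"],i["orientation"])
for z in (0,.033):
    p=proj(i,[.4935,-.0172,z]); cv2.drawMarker(im,tuple(int(v) for v in p),(0,0,255),0,10)
cv2.imwrite("pics/w1.png",im)
```

```text
[ 0.4942 -0.0162  0.1601] [ 0.5244  0.1658 -0.6282  1.8795  0.107   1.1292 -1.3784] [ 0.2941 -0.2249  0.8601]
[0.5702 0.0111 0.2889] [ 2.3377 -1.6621 -0.2679]
```

View pics/w1.png

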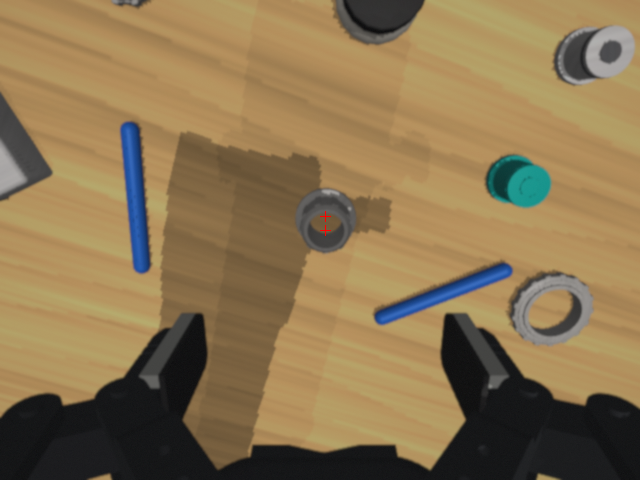

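The wrist view has the freehub at about (326,217), which matches the prediction to within a pixel or so. I'll descend and grip it.

Call:
apply_moves --deltas '[{"linear": [0.001,0.04,-0.001],"spin": 0,"fingers": -1},{"linear": [0.001,0.08,-0.001],"spin": 0,"fingers": -1},{"linear": [0.001,0.115,-0.001],"spin": 0,"fingers": -1},{"linear": [0.001,0.138,-0.001],"spin": 0,"fingers": -1},{"linear": [0.001,0.138,-0.001],"spin": 0,"fingers": 1},{"linear": [0.001,0.138,-0.001],"spin": 0,"fingers": 1},{"linear": [0.001,0.138,-0.001],"spin": 0,"fingers": 1},{"linear": [0.001,0.138,-0.001],"spin": 0,"fingers": 1}]'

```text
time: 2.2
eef_pos: [0.4944, -0.0207, 0.0243]
ee_rot: [-1.347, 0.957, -0.962]
wrist_force: [-0.9, 1.6, 0.0]
opening: 0.452
```

Call:
apply_moves --deltas '[{"linear": [0,0,0],"spin": 0,"fingers": 1},{"linear": [0,0,0],"spin": 0,"fingers": 1},{"linear": [0,0,0],"spin": 0,"fingers": 1},{"linear": [0,0,0],"spin": 0,"fingers": 1}]'

```text
time: 2.53
eef_pos: [0.4945, -0.0207, 0.0245]
ee_rot: [-1.347, 0.957, -0.963]
wrist_force: [-1.5, 0.0, 5.9]
opening: 0.399
```

Call:
apply_moves --deltas '[{"linear": [0,-0.04,0],"spin": 0,"fingers": 1},{"linear": [0,-0.08,0],"spin": 0,"fingers": 1},{"linear": [0,-0.12,0],"spin": 0,"fingers": 1},{"linear": [0,-0.16,0],"spin": 0,"fingers": 1},{"linear": [-0.04,-0.163,0],"spin": 0,"fingers": 1},{"linear": [-0.08,-0.163,0],"spin": 0,"fingers": 1},{"linear": [-0.12,-0.163,-0.004],"spin": 0,"fingers": 1},{"linear": [-0.16,-0.163,-0.007],"spin": 0,"fingers": 1}]'

```text
time: 3.2
eef_pos: [0.4334, 0.1298, 0.1868]
ee_rot: [-1.347, 0.958, -0.962]
wrist_force: [1.2, 1.9, -0.7]
opening: 0.399
```

Call:
apply_moves --deltas '[{"linear": [-0.04,0,0],"spin": 0,"fingers": 1},{"linear": [-0.088,0,0],"spin": 0,"fingers": 1},{"linear": [-0.088,0,0],"spin": 0,"fingers": 1},{"linear": [-0.088,0,0],"spin": 0,"fingers": 1},{"linear": [-0.088,0,0],"spin": 0,"fingers": 1}]'

```text
time: 3.62
eef_pos: [0.4052, 0.2116, 0.1862]
ee_rot: [-1.349, 0.957, -0.96]
wrist_force: [0.9, -0.3, -1.4]
opening: 0.4
```

Run:
```python
from h import *
s=bot.sense();print(s["eef_pos"],s["ee_rot"],s["joints"],s["wrist_force"],s["opening"])
i=vision.camera_info("wrist"); im=vision.read_camera("wrist")[:,:,::-1].copy()
cv2.imwrite("pics/w2raw.png",im)
for p in ([.4641,.2314,.064],[.4641,.2314,.118],s["eef_pos"]):
    p=proj(i,p); print(p);cv2.drawMarker(im,tuple(int(v) for v in p),(0,0,255),0,10)
np.save("w2.npy",i,allow_pickle=True)
cv2.imwrite("pics/w2.png",im)
```

```text
[0.4052 0.2116 0.1862] [-1.3487  0.9574 -0.9602] [ 0.2756  0.0646 -0.8699  1.9265  0.0551  1.1728 -1.8501] [ 0.8561 -0.3233 -1.4474] 0.39986932146420795
[325.4966 132.0595]
[326.1941 140.7375]
[325.6265 335.0091]
```

View pics/w2.png

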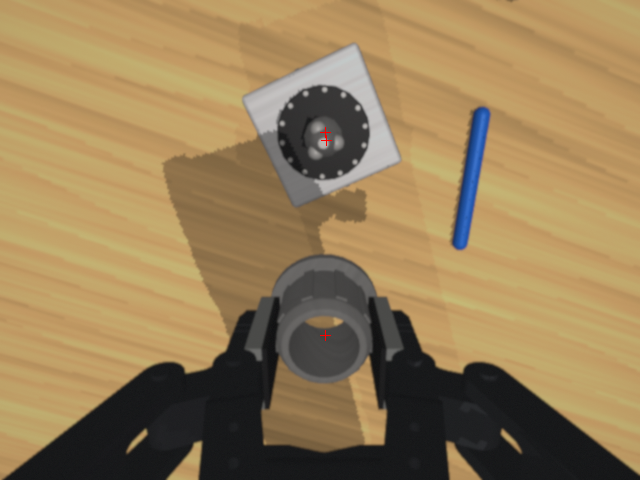

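The hub disc is at about (323,132), the axle tip at about (323,141), and the held freehub is upright with its top rim at about (324,340). I'll fit both centres.

Run:
```python
from h import *
i=np.load("w2.npy",allow_pickle=True).item(); im=cv2.imread("pics/w2raw.png"); g=cv2.cvtColor(im,6)
hsv=cv2.cvtColor(im,cv2.COLOR_BGR2HSV)
# hub face: dark pixels near the disc
m=((hsv[:,:,2]<62)).astype(np.uint8)*255; m[:75]=0;m[190:]=0;m[:,:265]=0;m[:,385:]=0
m=cv2.morphologyEx(m,cv2.MORPH_CLOSE,np.ones((15,15)))
c=max(cv2.findContours(m,0,1)[0],key=cv2.contourArea); e=cv2.fitEllipse(cv2.convexHull(c)); print("hub",e,cv2.boundingRect(c))
C=onplane("",e[0],.064,i);print("hub face",C)
for uv in [(323,141),(323.5,142)]: print("tip ray",onplane("",uv,.118,i))
# freehub top rim
ed=cv2.Canny(cv2.GaussianBlur(g,(3,3),0),30,80); 
vis=im.copy(); cv2.ellipse(vis,e,(0,0,255),1)
print(g[375:392,325],g[290:312,325],g[340,268:285],g[340,362:380])
cv2.imwrite("pics/e1.png",np.hstack([cv2.resize(vis[60:220,240:400],(400,400),interpolation=2),cv2.resize(vis[240:400,245:405],(400,400),interpolation=2)]))
```

```text
hub ((322.4109191894531, 132.40475463867188), (89.89691162109375, 91.99004364013672), 3.788120985031128) (278, 87, 90, 91)
hub face [0.4633 0.2331 0.064 ]
tip ray [0.4635 0.2328 0.118 ]
tip ray [0.4631 0.2324 0.118 ]
[ 70  77  88  98 103 101 100 102 108 115 119 120 118 118 119 118 117] [ 71  72  71  72  71  71  73  75  80  86  90  91  92  92  92  92  93  93
  96 100 105 107] [ 20  21  19  17  19  18  22  39  62  75  81  83  85  88  94  98 100] [101 100  98  94  88  83  81  80  77  66  45  27  19  20  20  18  17  20]
```

View pics/e1.png

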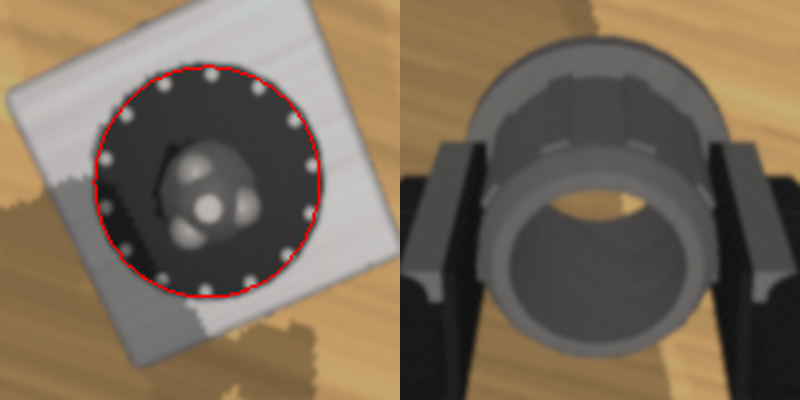

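Run:
```python
from h import *
i=np.load("w2.npy",allow_pickle=True).item(); s=bot.sense()
H=np.array([.4631,.2327])
for z in (.1937,.1947,.196):
  p=onplane("",(324.3,346.8),z,i); print(p, "tool offset",tool(p-s["eef_pos"]))
  print("shift",tool([*(H-p[:2]),0]), "by tcp",tool([*(H-s["eef_pos"][:2]),0]))
# flange bottom edge: nearest point of 44 circle at z .1617
p=onplane("",(324.6,254.4),.1617,i); print("flange edge tool",tool(p-s["eef_pos"]))
```

```text
[0.4051 0.2121 0.1937] tool offset [-0.0014 -0.0078  0.0001]
shift [-0.0005  0.0001  0.0615] by tcp [-0.0019  0.0001  0.0616]
[0.4058 0.2123 0.1947] tool offset [-0.0014 -0.0088  0.0007]
shift [-0.0005  0.0001  0.0608] by tcp [-0.0019  0.0001  0.0616]
[0.4066 0.2126 0.196 ] tool offset [-0.0014 -0.0101  0.0016]
shift [-0.0005  0.0001  0.06  ] by tcp [-0.0019  0.0001  0.0616]
flange edge tool [-0.0013  0.0242  0.0216]
```

Call:
apply_moves --deltas '[{"linear": [0,0,0.03],"spin": 0,"fingers": 1},{"linear": [-0.0005,0,0.061],"spin": 0,"fingers": 1},{"linear": [-0.0005,0,0.061],"spin": 0,"fingers": 1},{"linear": [-0.0005,0,0.061],"spin": 0,"fingers": 1},{"linear": [-0.0005,0,0.061],"spin": 0,"fingers": 1},{"linear": [-0.0005,0,0.061],"spin": 0,"fingers": 1}]'

```text
time: 4.17
eef_pos: [0.4623, 0.231, 0.1855]
ee_rot: [-1.349, 0.96, -0.961]
wrist_force: [-0.1, 0.2, -0.8]
opening: 0.397
```

Run:
```python
from h import *
s=bot.sense();print(s["eef_pos"],tool(np.array([.4626,.2321,s["eef_pos"][2]])-s["eef_pos"]),s["wrist_force"])
```

```text
[0.4623 0.231  0.1855] [-0.0009 -0.      0.0006] [-0.1127  0.2422 -0.8328]
```

Call:
apply_moves --deltas '[{"linear": [-0.001,0.02,0.0005],"spin": 0,"fingers": 1},{"linear": [-0.001,0.035,0.0005],"spin": 0,"fingers": 1},{"linear": [-0.001,0.045,0.0005],"spin": 0,"fingers": 1},{"linear": [-0.001,0.055,0.0005],"spin": 0,"fingers": 1},{"linear": [-0.001,0.06,0.0005],"spin": 0,"fingers": 1},{"linear": [-0.001,0.065,0.0005],"spin": 0,"fingers": 1}]'

```text
time: 4.67
eef_pos: [0.4628, 0.2328, 0.1202]
ee_rot: [-1.349, 0.96, -0.96]
wrist_force: [-0.4, -0.2, -1.4]
opening: 0.398
```

Call:
apply_moves --deltas '[{"linear": [0,0.006,0],"spin": 0,"fingers": 1},{"linear": [0,0.012,0],"spin": 0,"fingers": 1},{"linear": [0,0.018,0],"spin": 0,"fingers": 1},{"linear": [0,0.024,0],"spin": 0,"fingers": 1},{"linear": [0,0.028,0],"spin": 0,"fingers": 1},{"linear": [0,0.03,0],"spin": 0,"fingers": 1}]'

```text
time: 5.17
eef_pos: [0.4625, 0.2328, 0.0896]
ee_rot: [-1.349, 0.96, -0.96]
wrist_force: [-0.5, 0.6, -1.9]
opening: 0.397
```

Call:
apply_moves --deltas '[{"linear": [0,0.002,0],"spin": 0,"fingers": 1},{"linear": [0,0.002,0],"spin": 0,"fingers": 1},{"linear": [0,0.002,0],"spin": 0,"fingers": -1},{"linear": [0,0.002,0],"spin": 0,"fingers": -1},{"linear": [0,0.002,0],"spin": 0,"fingers": -1},{"linear": [0,0.002,0],"spin": 0,"fingers": -1},{"linear": [0,0.002,0],"spin": 0,"fingers": -1},{"linear": [0,0.002,0],"spin": 0,"fingers": -1}]'

```text
time: 5.83
eef_pos: [0.4628, 0.2329, 0.0883]
ee_rot: [-1.349, 0.96, -0.96]
wrist_force: [0.6, -0.0, 0.2]
opening: 0.999
```

Call:
apply_moves --deltas '[{"linear": [0,-0.03,0],"spin": 0,"fingers": -1},{"linear": [0,-0.07,0],"spin": 0,"fingers": -1},{"linear": [0.02,-0.105,-0.02],"spin": 0,"fingers": -1},{"linear": [0.04,-0.105,-0.04],"spin": 0,"fingers": -1},{"linear": [0.04,-0.105,-0.055],"spin": 0,"fingers": -1},{"linear": [0.04,-0.105,-0.055],"spin": 0,"fingers": -1},{"linear": [0.04,-0.105,-0.055],"spin": 0,"fingers": -1}]'

```text
time: 6.42
eef_pos: [0.4239, 0.1766, 0.1936]
ee_rot: [-1.349, 0.959, -0.962]
wrist_force: [-0.8, -0.3, 0.0]
opening: 0.998
```

Run:
```python
from h import *
s=bot.sense();print(s["eef_pos"],s["opening"])
i=vision.camera_info("wrist"); im=vision.read_camera("wrist")[:,:,::-1].copy()
cv2.imwrite("pics/w3raw.png",im)
np.save("w3.npy",i,allow_pickle=True)
for p in ([.4631,.2327,.064],[.4631,.2327,.097],[.4631,.2327,.118]):
    p=proj(i,p); print(p);cv2.drawMarker(im,tuple(int(v) for v in p),(0,0,255),0,6)
cv2.imwrite("pics/w3.png",im)
```

```text
[0.4239 0.1766 0.1936] 0.9975266359215031
[259.1756 142.3113]
[250.2201 148.3951]
[243.0745 153.2495]
```

View pics/w3.png

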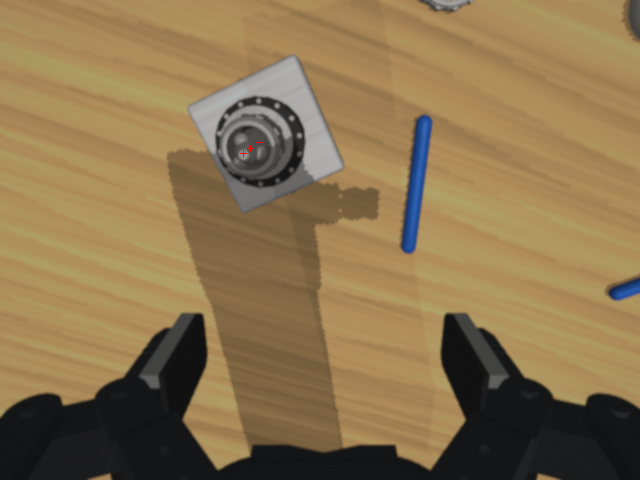

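The freehub is seated round the axle at about (250,148) in the wrist view. Next is the larger ring.

Call:
apply_moves --deltas '[{"linear": [0.19,0.01,-0.035],"spin": 0,"fingers": -1},{"linear": [0.19,0.01,-0.035],"spin": 0,"fingers": -1},{"linear": [0.19,0.01,-0.035],"spin": 0,"fingers": -1},{"linear": [0.19,0.01,-0.035],"spin": 0,"fingers": -1},{"linear": [0.25,0.02,-0.045],"spin": 0,"fingers": -1},{"linear": [0.25,0.02,-0.045],"spin": 0,"fingers": -1}]'

```text
time: 6.97
eef_pos: [0.4632, -0.0705, 0.1736]
ee_rot: [-1.349, 0.959, -0.959]
wrist_force: [1.9, 0.8, 0.5]
opening: 0.995
```

Call:
apply_moves --deltas '[{"linear": [0.13,0.014,-0.025],"spin": 0,"fingers": -1},{"linear": [0.13,0.014,-0.025],"spin": 0,"fingers": -1},{"linear": [0.13,0.014,-0.025],"spin": 0,"fingers": -1},{"linear": [0.13,0.014,-0.025],"spin": 0,"fingers": -1},{"linear": [0.13,0.014,-0.025],"spin": 0,"fingers": -1},{"linear": [0.13,0.014,-0.025],"spin": 0,"fingers": -1}]'

```text
time: 7.47
eef_pos: [0.4819, -0.1996, 0.159]
ee_rot: [-1.348, 0.961, -0.959]
wrist_force: [0.5, 0.3, 0.0]
opening: 1.004
```

```bash
cat >> h.py <<'E'
def ringfit(im,i,guess,r=60,top=.012):
    "grey (unsaturated, light) ring near guess: hull ellipse -> centre"
    hsv=cv2.cvtColor(im,cv2.COLOR_BGR2HSV)
    m=((hsv[:,:,1]<60)&(hsv[:,:,2]>40)).astype(np.uint8)*255
    w=np.zeros_like(m); cv2.circle(w,tuple(int(v) for v in guess),r,255,-1); m&=w
    m=cv2.morphologyEx(m,cv2.MORPH_OPEN,np.ones((3,3)))
    c=max(cv2.findContours(m,cv2.RETR_CCOMP,cv2.CHAIN_APPROX_NONE)[0],key=cv2.contourArea)
    e=cv2.fitEllipse(cv2.convexHull(c)); return e,m
E
python3 - <<'E'
from h import *
s=bot.sense();print(s["eef_pos"])
i=vision.camera_info("wrist"); im=vision.read_camera("wrist")[:,:,::-1].copy()
cv2.imwrite("pics/w4raw.png",im); np.save("w4.npy",i,allow_pickle=True)
g=proj(i,[.482,-.2055,.006]); e,m=ringfit(im,i,g); print(g,e)
for z in (.006,.012):
  p=onplane("",e[0],z,i); print(p,tool(p-s["eef_pos"]))
cv2.ellipse(im,e,(0,0,255),1); cv2.imwrite("pics/w4.png",im[100:400,150:550])
E
```

```text
[ 0.4819 -0.1996  0.159 ]
[332.6236 220.1926] ((333.0791015625, 219.09274291992188), (82.99260711669922, 86.07130432128906), 88.34478759765625)
[ 0.4829 -0.2055  0.006 ] [ 0.0061  0.153  -0.001 ]
[ 0.4845 -0.2048  0.012 ] [0.006  0.147  0.0007]
```

View pics/w4.png

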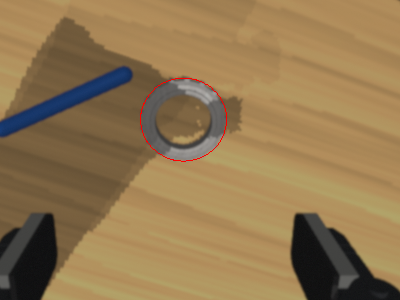

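The fit sits on the ring: centre (333,219), about (0.483, -0.205).

Call:
apply_moves --deltas '[{"linear": [0.006,0.04,-0.0005],"spin": 0,"fingers": -1},{"linear": [0.006,0.08,-0.0005],"spin": 0,"fingers": -1},{"linear": [0.006,0.115,-0.0005],"spin": 0,"fingers": -1},{"linear": [0.006,0.132,-0.0005],"spin": 0,"fingers": -1},{"linear": [0.006,0.139,-0.0005],"spin": 0,"fingers": -1},{"linear": [0.006,0.139,-0.0005],"spin": 0,"fingers": 1},{"linear": [0.006,0.139,-0.0005],"spin": 0,"fingers": 1},{"linear": [0.006,0.139,-0.0005],"spin": 0,"fingers": 1}]'

```text
time: 8.18
eef_pos: [0.4843, -0.2057, 0.0227]
ee_rot: [-1.348, 0.957, -0.961]
wrist_force: [-3.2, 6.2, 16.9]
opening: 0.604
```

Call:
apply_moves --deltas '[{"linear": [0,0,0],"spin": 0,"fingers": 1},{"linear": [0,0,0],"spin": 0,"fingers": 1},{"linear": [0,0,0],"spin": 0,"fingers": 1}]'

```text
time: 8.43
eef_pos: [0.4878, -0.2092, 0.026]
ee_rot: [-1.348, 0.95, -0.971]
wrist_force: [4.1, -10.2, 14.7]
opening: 0.147
```

Call:
apply_moves --deltas '[{"linear": [0,-0.01,0],"spin": 0,"fingers": -1},{"linear": [0,-0.02,0],"spin": 0,"fingers": -1},{"linear": [0,-0.02,0],"spin": 0,"fingers": -1},{"linear": [0,-0.03,0],"spin": 0,"fingers": -1},{"linear": [0,-0.07,0],"spin": 0,"fingers": -1},{"linear": [0,-0.11,0],"spin": 0,"fingers": -1},{"linear": [0,-0.139,0],"spin": 0,"fingers": -1},{"linear": [0,-0.139,0],"spin": 0,"fingers": -1}]'

```text
time: 9.1
eef_pos: [0.4857, -0.2063, 0.1666]
ee_rot: [-1.348, 0.952, -0.967]
wrist_force: [0.6, -0.8, 0.5]
opening: 0.999
```

Run:
```python
from h import *
s=bot.sense();print(s["eef_pos"],s["ee_rot"],s["wrist_force"])
i=vision.camera_info("wrist"); im=vision.read_camera("wrist")[:,:,::-1].copy()
cv2.imwrite("pics/w5raw.png",im); np.save("w5.npy",i,allow_pickle=True)
g=proj(i,[.484,-.2055,.006]); e,m=ringfit(im,i,g,90); print(g,e)
for z in (.006,.012):
  p=onplane("",e[0],z,i); print(p,tool(p-s["eef_pos"]))
cv2.ellipse(im,e,(0,0,255),1); cv2.imwrite("pics/w5.png",im[100:400,150:550])
```

```text
[ 0.4857 -0.2063  0.1666] [-1.3475  0.9521 -0.9666] [ 0.5744 -0.8011  0.4727]
[321.2463 218.0213] ((315.2574768066406, 219.9901580810547), (81.15721893310547, 83.7142105102539), 94.75228118896484)
[ 0.4811 -0.2018  0.006 ] [-0.0064  0.1606 -0.0034]
[ 0.4828 -0.2013  0.012 ] [-0.0063  0.1546 -0.0017]
```

View pics/w5.png

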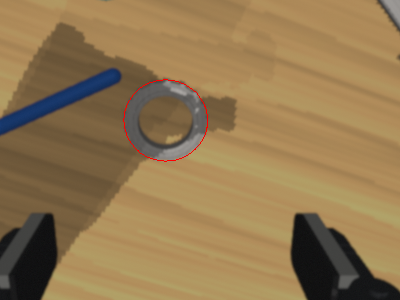

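The ring stayed flat and only shifted to about (0.4815, -0.2015). The open fingertips are shorter than I assumed and rode over it. I'll go about 11 mm lower.

Call:
apply_moves --deltas '[{"linear": [-0.0064,0.04,-0.0025],"spin": 0,"fingers": -1},{"linear": [-0.0064,0.08,-0.0025],"spin": 0,"fingers": -1},{"linear": [-0.0064,0.12,-0.0025],"spin": 0,"fingers": -1},{"linear": [-0.0064,0.15,-0.0025],"spin": 0,"fingers": -1},{"linear": [-0.0064,0.157,-0.0025],"spin": 0,"fingers": -1},{"linear": [-0.0064,0.157,-0.0025],"spin": 0,"fingers": -1}]'

```text
time: 9.65
eef_pos: [0.4769, -0.1995, 0.002]
ee_rot: [-1.35, 0.963, -0.956]
wrist_force: [0.7, 0.1, 0.4]
opening: 1.001
```

Call:
apply_moves --deltas '[{"linear": [0,0,0],"spin": 0,"fingers": 1},{"linear": [0,0,0],"spin": 0,"fingers": 1},{"linear": [0,0,0],"spin": 0,"fingers": 1},{"linear": [0,0,0],"spin": 0,"fingers": 1}]'

```text
time: 9.98
eef_pos: [0.4813, -0.2, 0.0081]
ee_rot: [-1.349, 0.955, -0.962]
wrist_force: [-14.7, 8.9, 62.6]
opening: 0.737
```

Gripped: opening 0.737 is 62.6 mm. The tips are pressing on the bench, so I'll lift straight away.

Call:
apply_moves --deltas '[{"linear": [0,-0.006,0],"spin": 0,"fingers": 1},{"linear": [0,-0.02,0],"spin": 0,"fingers": 1},{"linear": [0,-0.05,0],"spin": 0,"fingers": 1},{"linear": [0,-0.09,0],"spin": 0,"fingers": 1},{"linear": [0,-0.13,0],"spin": 0,"fingers": 1},{"linear": [0,-0.168,0],"spin": 0,"fingers": 1},{"linear": [-0.04,-0.175,0.01],"spin": 0,"fingers": 1},{"linear": [-0.08,-0.175,0.02],"spin": 0,"fingers": 1}]'

```text
time: 10.65
eef_pos: [0.472, -0.1192, 0.1809]
ee_rot: [-1.346, 0.96, -0.967]
wrist_force: [1.9, 1.6, -1.8]
opening: 0.715
```

Call:
apply_moves --deltas '[{"linear": [-0.33,0,0.05],"spin": 0,"fingers": 1},{"linear": [-0.33,0,0.05],"spin": 0,"fingers": 1},{"linear": [-0.33,0,0.05],"spin": 0,"fingers": 1},{"linear": [-0.33,0,0.05],"spin": 0,"fingers": 1},{"linear": [-0.33,0,0.05],"spin": 0,"fingers": 1},{"linear": [-0.33,0,0.05],"spin": 0,"fingers": 1},{"linear": [-0.33,0,0.05],"spin": 0,"fingers": 1},{"linear": [-0.33,0,0.05],"spin": 0,"fingers": 1}]'

```text
time: 11.32
eef_pos: [0.4088, 0.2109, 0.1779]
ee_rot: [-1.35, 0.96, -0.96]
wrist_force: [2.0, -0.1, -0.9]
opening: 0.718
```

Call:
apply_moves --deltas '[{"linear": [0,0,0],"spin": 0,"fingers": 1},{"linear": [0,0,0],"spin": 0,"fingers": 1},{"linear": [0,0,0],"spin": 0,"fingers": 1}]'

```text
time: 11.57
eef_pos: [0.4098, 0.209, 0.1775]
ee_rot: [-1.351, 0.96, -0.959]
wrist_force: [0.3, -1.0, -2.3]
opening: 0.719
```

Run:
```python
from h import *
s=bot.sense();print(s["eef_pos"],s["ee_rot"],s["wrist_force"],s["opening"])
i=vision.camera_info("wrist"); im=vision.read_camera("wrist")[:,:,::-1].copy()
cv2.imwrite("pics/w6raw.png",im); np.save("w6.npy",i,allow_pickle=True)
H=np.array([.4628,.2329]);print("shift by tcp",tool([*(H-s["eef_pos"][:2]),0]))
for p in ([*H,.097],[*H,.118],s["eef_pos"]):
    p=proj(i,p); print(p);cv2.drawMarker(im,tuple(int(v) for v in p),(0,0,255),0,8)
cv2.imwrite("pics/w6.png",im)
```

```text
[0.4098 0.209  0.1775] [-1.3506  0.96   -0.959 ] [ 0.3486 -0.9856 -2.3486] 0.719200047041454
shift by tcp [-0.0053 -0.0001  0.0579]
[314.3937 146.4472]
[313.454  151.6357]
[325.5435 334.9363]
```

View pics/w6.png

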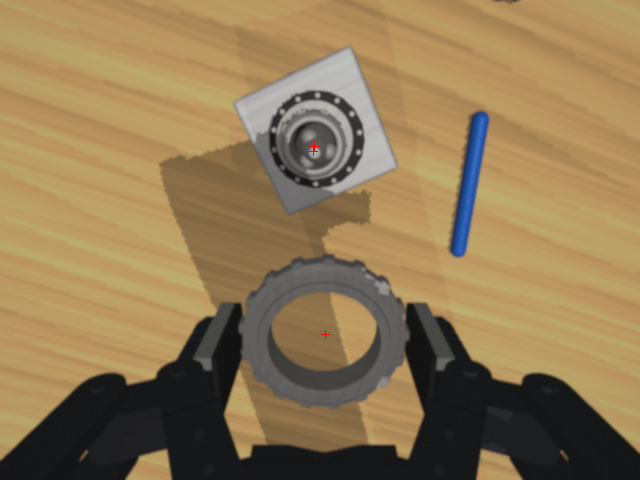

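The ring is held level, with its bore at about (325,340) on the TCP. The hub tip is at about (314,151), as predicted.

Call:
apply_moves --deltas '[{"linear": [-0.0053,0,0.03],"spin": 0,"fingers": 1},{"linear": [-0.0053,0,0.058],"spin": 0,"fingers": 1},{"linear": [-0.0053,0,0.058],"spin": 0,"fingers": 1},{"linear": [-0.0053,0,0.058],"spin": 0,"fingers": 1},{"linear": [-0.0053,0,0.058],"spin": 0,"fingers": 1},{"linear": [-0.0053,0,0.058],"spin": 0,"fingers": 1}]'

```text
time: 12.12
eef_pos: [0.4629, 0.2324, 0.1779]
ee_rot: [-1.35, 0.96, -0.961]
wrist_force: [1.0, 0.3, -0.6]
opening: 0.718
```

Run:
```python
from h import *
s=bot.sense();print(s["eef_pos"],tool(np.array([.4628,.2329,.077])-s["eef_pos"]),s["wrist_force"])
```

```text
[0.4629 0.2324 0.1779] [-0.0006  0.1009  0.0001] [ 0.9971  0.3153 -0.5784]
```

Call:
apply_moves --deltas '[{"linear": [-0.0005,0.03,0],"spin": 0,"fingers": 1},{"linear": [-0.0005,0.055,0],"spin": 0,"fingers": 1},{"linear": [-0.0005,0.066,0],"spin": 0,"fingers": 1},{"linear": [-0.0005,0.074,0],"spin": 0,"fingers": 1},{"linear": [-0.0005,0.08,0],"spin": 0,"fingers": 1},{"linear": [-0.0005,0.086,0],"spin": 0,"fingers": 1},{"linear": [-0.0005,0.086,0],"spin": 0,"fingers": 1}]'

```text
time: 12.7
eef_pos: [0.4632, 0.2337, 0.0917]
ee_rot: [-1.349, 0.96, -0.96]
wrist_force: [0.4, 0.3, -0.7]
opening: 0.721
```

Call:
apply_moves --deltas '[{"linear": [0,0.006,0],"spin": 0,"fingers": 1},{"linear": [0,0.011,0],"spin": 0,"fingers": 1},{"linear": [0,0.014,0],"spin": 0,"fingers": 1},{"linear": [0,0.014,0],"spin": 0,"fingers": 1}]'

```text
time: 13.03
eef_pos: [0.4633, 0.2338, 0.0778]
ee_rot: [-1.349, 0.96, -0.96]
wrist_force: [1.2, -0.1, -0.3]
opening: 0.719
```

Call:
apply_moves --deltas '[{"linear": [0,0,0],"spin": 0,"fingers": -1},{"linear": [0,0,0],"spin": 0,"fingers": -1},{"linear": [0,0,0],"spin": 0,"fingers": -1},{"linear": [0,0,0],"spin": 0,"fingers": -1},{"linear": [0,-0.03,0],"spin": 0,"fingers": -1},{"linear": [0,-0.07,0],"spin": 0,"fingers": -1},{"linear": [0,-0.11,0],"spin": 0,"fingers": -1}]'

```text
time: 13.62
eef_pos: [0.4624, 0.2337, 0.1888]
ee_rot: [-1.35, 0.961, -0.958]
wrist_force: [1.7, 1.4, 0.3]
opening: 1.003
```

Call:
apply_moves --deltas '[{"linear": [0.126,0.02,0.108],"spin": 0,"fingers": -1},{"linear": [0.126,0.02,0.108],"spin": 0,"fingers": -1},{"linear": [0.126,0.02,0.108],"spin": 0,"fingers": -1},{"linear": [0.126,0.02,0.108],"spin": 0,"fingers": -1},{"linear": [0.126,0.02,0.108],"spin": 0,"fingers": -1},{"linear": [0.126,0.02,0.108],"spin": 0,"fingers": -1},{"linear": [0.126,0.02,0.108],"spin": 0,"fingers": -1}]'

```text
time: 14.2
eef_pos: [0.6062, 0.1507, 0.1677]
ee_rot: [-1.349, 0.961, -0.959]
wrist_force: [-0.2, 0.2, -0.5]
opening: 1.002
```

Run:
```python
from h import *
s=bot.sense();print(s["eef_pos"],s["ee_rot"])
i=vision.camera_info("wrist"); im=vision.read_camera("wrist")[:,:,::-1].copy()
cv2.imwrite("pics/w7raw.png",im); np.save("w7.npy",i,allow_pickle=True)
g=proj(i,[.606,.15,.006]); e,m=ringfit(im,i,g,60); print(g,e)
for z in (.006,.012):
  p=onplane("",e[0],z,i); print(p,tool(p-s["eef_pos"]))
cv2.ellipse(im,e,(0,0,255),1)
sc=vision.read_camera("scene")[:,:,::-1]
cv2.imwrite("pics/w7.png",np.hstack([cv2.resize(im,(533,400)),cv2.resize(sc[150:270,380:500],(260,400))]))
```

```text
[0.6062 0.1507 0.1677] [-1.3488  0.9606 -0.9588]
[325.4624 215.0256] ((325.2306213378906, 214.03269958496094), (68.36660766601562, 69.94647216796875), 78.4820785522461)
[0.6067 0.1504 0.006 ] [0.0005 0.1617 0.0003]
[0.6082 0.151  0.012 ] [0.0005 0.1557 0.002 ]
```

View pics/w7.png

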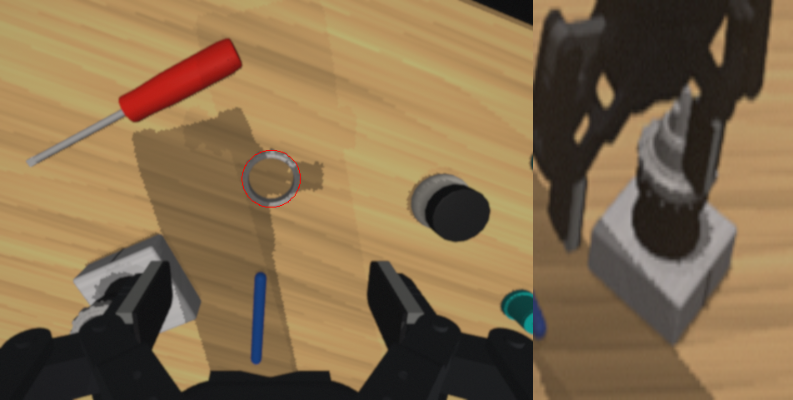

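The larger ring is round the freehub. The small ring is at about (325,214), 1 mm from below the TCP. I'll grip it higher, with tips about 3–4 mm up, so they clear the large ring later.

Call:
apply_moves --deltas '[{"linear": [0.0005,0.04,0.001],"spin": 0,"fingers": -1},{"linear": [0.0005,0.08,0.001],"spin": 0,"fingers": -1},{"linear": [0.0005,0.12,0.001],"spin": 0,"fingers": -1},{"linear": [0.0005,0.145,0.001],"spin": 0,"fingers": -1},{"linear": [0.0005,0.155,0.001],"spin": 0,"fingers": -1},{"linear": [0.0005,0.155,0.001],"spin": 0,"fingers": -1},{"linear": [0.0005,0.155,0.001],"spin": 0,"fingers": -1}]'

```text
time: 14.88
eef_pos: [0.6081, 0.1509, 0.0145]
ee_rot: [-1.348, 0.958, -0.96]
wrist_force: [0.4, 0.3, 0.2]
opening: 1.001
```

Call:
apply_moves --deltas '[{"linear": [0,0,0],"spin": 0,"fingers": 1},{"linear": [0,0,0],"spin": 0,"fingers": 1},{"linear": [0,0,0],"spin": 0,"fingers": 1},{"linear": [0,0,0],"spin": 0,"fingers": 1},{"linear": [0,0,0],"spin": 0,"fingers": 1}]'

```text
time: 15.3
eef_pos: [0.6088, 0.1503, 0.0153]
ee_rot: [-1.347, 0.958, -0.962]
wrist_force: [-2.6, -1.3, 11.2]
opening: 0.593
```

Call:
apply_moves --deltas '[{"linear": [0,-0.01,0],"spin": 0,"fingers": 1},{"linear": [0,-0.05,0],"spin": 0,"fingers": 1},{"linear": [0,-0.09,0],"spin": 0,"fingers": 1},{"linear": [0,-0.13,0],"spin": 0,"fingers": 1},{"linear": [0,-0.165,0],"spin": 0,"fingers": 1},{"linear": [0,-0.168,0],"spin": 0,"fingers": 1},{"linear": [-0.02,-0.168,-0.03],"spin": 0,"fingers": 1}]'

```text
time: 15.88
eef_pos: [0.5779, 0.1567, 0.184]
ee_rot: [-1.341, 0.96, -0.968]
wrist_force: [0.0, -0.4, -1.5]
opening: 0.596
```

Call:
apply_moves --deltas '[{"linear": [-0.106,0,-0.139],"spin": 0,"fingers": 1},{"linear": [-0.106,0,-0.139],"spin": 0,"fingers": 1},{"linear": [-0.106,0,-0.139],"spin": 0,"fingers": 1},{"linear": [-0.106,0,-0.139],"spin": 0,"fingers": 1},{"linear": [-0.106,0,-0.139],"spin": 0,"fingers": 1},{"linear": [-0.106,0,-0.139],"spin": 0,"fingers": 1},{"linear": [-0.106,0,-0.139],"spin": 0,"fingers": 1},{"linear": [-0.106,0,-0.139],"spin": 0,"fingers": 1}]'

```text
time: 16.55
eef_pos: [0.4077, 0.2132, 0.1814]
ee_rot: [-1.348, 0.96, -0.961]
wrist_force: [0.3, 0.4, 0.5]
opening: 0.596
```

Run:
```python
from h import *
s=bot.sense();print(s["eef_pos"],s["ee_rot"],s["wrist_force"],s["opening"])
i=vision.camera_info("wrist"); im=vision.read_camera("wrist")[:,:,::-1].copy()
cv2.imwrite("pics/w8raw.png",im); np.save("w8.npy",i,allow_pickle=True)
H=np.array([.4630,.2333]);print("shift by tcp",tool([*(H-s["eef_pos"][:2]),0]))
for p in ([*H,.097],[*H,.118],s["eef_pos"]):
    p=proj(i,p); print(p);cv2.drawMarker(im,tuple(int(v) for v in p),(0,0,255),0,8)
cv2.imwrite("pics/w8.png",im)
```

```text
[0.4077 0.2132 0.1814] [-1.3478  0.9599 -0.9612] [0.2522 0.4381 0.499 ] 0.5955162058932942
shift by tcp [-0.0009  0.      0.0588]
[322.9456 144.2207]
[322.9229 148.9612]
[325.5729 334.9632]
```

View pics/w8.png

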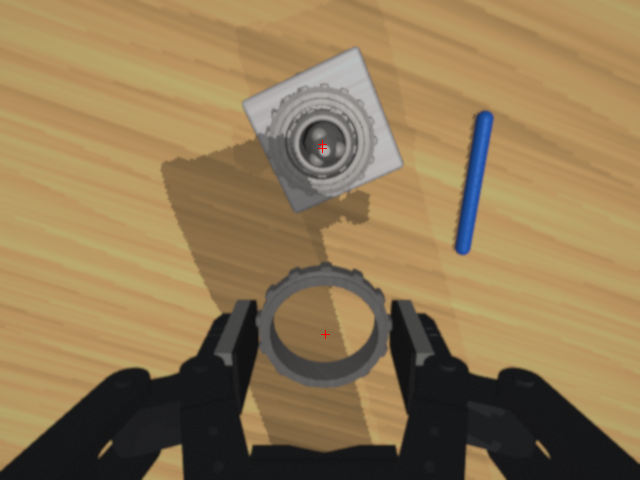

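The ring is held level at about (325,331) on the TCP, and the hub is at about (323,148) with the large ring flat on it. I'll place it.

Call:
apply_moves --deltas '[{"linear": [-0.001,0,0.03],"spin": 0,"fingers": 1},{"linear": [-0.001,0,0.0588],"spin": 0,"fingers": 1},{"linear": [-0.001,0,0.0588],"spin": 0,"fingers": 1},{"linear": [-0.001,0,0.0588],"spin": 0,"fingers": 1},{"linear": [-0.001,0,0.0588],"spin": 0,"fingers": 1},{"linear": [-0.001,0,0.0588],"spin": 0,"fingers": 1}]'

```text
time: 17.1
eef_pos: [0.4616, 0.2336, 0.1808]
ee_rot: [-1.349, 0.96, -0.96]
wrist_force: [-0.3, -0.1, 0.3]
opening: 0.595
```

Run:
```python
from h import *
s=bot.sense();print(s["eef_pos"],tool(np.array([.4630,.2333,.0963])-s["eef_pos"]),s["wrist_force"])
```

```text
[0.4616 0.2336 0.1808] [0.0008 0.0845 0.0013] [-0.271  -0.0925  0.269 ]
```

Call:
apply_moves --deltas '[{"linear": [0.0008,0.03,0.001],"spin": 0,"fingers": 1},{"linear": [0.0008,0.052,0.001],"spin": 0,"fingers": 1},{"linear": [0.0008,0.062,0.001],"spin": 0,"fingers": 1},{"linear": [0.0008,0.068,0.001],"spin": 0,"fingers": 1},{"linear": [0.0008,0.074,0.001],"spin": 0,"fingers": 1},{"linear": [0.0008,0.074,0.001],"spin": 0,"fingers": 1}]'

```text
time: 17.6
eef_pos: [0.4631, 0.2334, 0.1069]
ee_rot: [-1.349, 0.96, -0.96]
wrist_force: [0.0, -0.2, -1.1]
opening: 0.596
```

Call:
apply_moves --deltas '[{"linear": [0,0.005,0],"spin": 0,"fingers": 1},{"linear": [0,0.009,0],"spin": 0,"fingers": 1},{"linear": [0,0.011,0],"spin": 0,"fingers": 1},{"linear": [0,0.011,0],"spin": 0,"fingers": 1}]'

```text
time: 17.93
eef_pos: [0.4634, 0.2335, 0.0963]
ee_rot: [-1.349, 0.959, -0.96]
wrist_force: [-0.4, -0.9, 1.1]
opening: 0.592
```

Call:
apply_moves --deltas '[{"linear": [0,0,0],"spin": 0,"fingers": -1},{"linear": [0,0,0],"spin": 0,"fingers": -1},{"linear": [0,0,0],"spin": 0,"fingers": -1},{"linear": [0,0,0],"spin": 0,"fingers": -1},{"linear": [0,-0.03,0],"spin": 0,"fingers": -1},{"linear": [0,-0.06,0],"spin": 0,"fingers": -1},{"linear": [0,-0.09,0],"spin": 0,"fingers": -1},{"linear": [0,-0.09,0],"spin": 0,"fingers": -1}]'

```text
time: 18.6
eef_pos: [0.4652, 0.2352, 0.1913]
ee_rot: [-1.343, 0.955, -0.962]
wrist_force: [1.3, 0.3, -0.7]
opening: 0.999
```

Call:
apply_moves --deltas '[{"linear": [0.3,0.01,0.04],"spin": 0,"fingers": -1},{"linear": [0.3,0.01,0.04],"spin": 0,"fingers": -1},{"linear": [0.3,0.01,0.04],"spin": 0,"fingers": -1},{"linear": [0.3,0.01,0.04],"spin": 0,"fingers": -1},{"linear": [0.3,0.01,0.04],"spin": 0,"fingers": -1},{"linear": [0.3,0.01,0.04],"spin": 0,"fingers": -1},{"linear": [0.3,0.01,0.04],"spin": 0,"fingers": -1},{"linear": [0.3,0.01,0.04],"spin": 0,"fingers": -1}]'

```text
time: 19.27
eef_pos: [0.6009, -0.0451, 0.1748]
ee_rot: [-1.348, 0.966, -0.968]
wrist_force: [-0.7, -0.6, 0.0]
opening: 1.003
```

Call:
apply_moves --deltas '[{"linear": [0.112,0.01,0.014],"spin": 0,"fingers": -1},{"linear": [0.112,0.01,0.014],"spin": 0,"fingers": -1},{"linear": [0.112,0.01,0.014],"spin": 0,"fingers": -1},{"linear": [0.112,0.01,0.014],"spin": 0,"fingers": -1},{"linear": [0.112,0.01,0.014],"spin": 0,"fingers": -1}]'

```text
time: 19.68
eef_pos: [0.6492, -0.1402, 0.1647]
ee_rot: [-1.348, 0.964, -0.962]
wrist_force: [-0.5, 0.8, 0.2]
opening: 0.999
```

Run:
```python
from h import *
s=bot.sense();print(s["eef_pos"],s["ee_rot"])
i=vision.camera_info("wrist"); im=vision.read_camera("wrist")[:,:,::-1].copy()
cv2.imwrite("pics/w9raw.png",im); np.save("w9.npy",i,allow_pickle=True)
g=proj(i,[.649,-.138,.015]); e,m=ringfit(im,i,g,45); print(g,e)
for z in (.012,.016,.02):
  p=onplane("",e[0],z,i); print(p,tool(p-s["eef_pos"]))
for z in (0,.03):
    p=proj(i,[.649,-.138,z]); cv2.drawMarker(im,tuple(int(v) for v in p),(0,0,255),0,6)
cv2.ellipse(im,e,(0,0,255),1)
sc=vision.read_camera("scene")[:,:,::-1]; sd=vision.read_camera("side")[:,:,::-1]
cv2.imwrite("pics/w9.png",np.vstack([im[90:390,160:560],np.hstack([cv2.resize(sc[160:260,390:490],(200,200)),cv2.resize(sd[340:440,275:375],(200,200))])]))
```

```text
[ 0.6492 -0.1402  0.1647] [-1.3479  0.9635 -0.9616]
[321.5883 218.181 ] ((320.56072998046875, 215.75595092773438), (46.604087829589844, 52.4061164855957), 2.6913328170776367)
[ 0.6496 -0.137   0.012 ] [-0.0027  0.1527  0.0015]
[ 0.6507 -0.1367  0.016 ] [-0.0027  0.1487  0.0027]
[ 0.6518 -0.1363  0.02  ] [-0.0026  0.1447  0.0038]
```

View pics/w9.png

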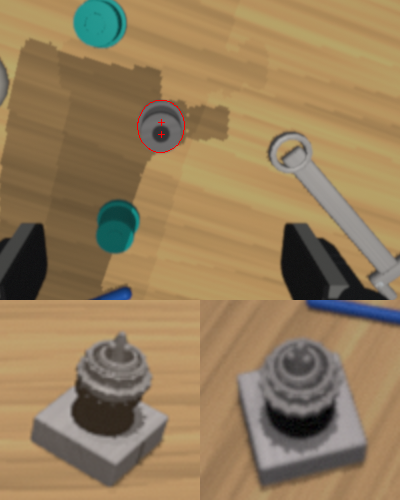

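The stack looks right in both outer views. The grey cap's top is at about (320,224). The turquoise ones and the wrench end (about 53 mm to the right, low) stay clear of the fingers.

Call:
apply_moves --deltas '[{"linear": [-0.0025,0.04,0.001],"spin": 0,"fingers": -1},{"linear": [-0.0025,0.08,0.001],"spin": 0,"fingers": -1},{"linear": [-0.0025,0.105,0.001],"spin": 0,"fingers": -0.4},{"linear": [-0.0025,0.13,0.001],"spin": 0,"fingers": -0.4},{"linear": [-0.0025,0.143,0.001],"spin": 0,"fingers": -0.4},{"linear": [-0.0025,0.143,0.001],"spin": 0,"fingers": -0.4},{"linear": [-0.0025,0.143,0.001],"spin": 0,"fingers": -0.4}]' --squeeze 60

```text
time: 20.42
eef_pos: [0.6495, -0.1347, 0.0237]
ee_rot: [-1.349, 0.959, -0.959]
wrist_force: [1.1, 0.1, 0.2]
opening: 0.702
```

Run:
```python
from h import *
s=bot.sense();print(s["eef_pos"],tool(np.array([.6495,-.1375,.020])-s["eef_pos"]),s["wrist_force"],s["opening"])
```

```text
[ 0.6495 -0.1347  0.0237] [ 0.0027  0.0037 -0.0009] [1.0568 0.1079 0.1694] 0.7015169192848847
```

Call:
apply_moves --deltas '[{"linear": [0.0025,0.0035,-0.001],"spin": 0,"fingers": -0.4},{"linear": [0.0025,0.0035,-0.001],"spin": 0,"fingers": -0.4},{"linear": [0.0025,0.0035,-0.001],"spin": 0,"fingers": 1},{"linear": [0.0025,0.0035,-0.001],"spin": 0,"fingers": 1},{"linear": [0.0025,0.0035,-0.001],"spin": 0,"fingers": 1},{"linear": [0.0025,0.0035,-0.001],"spin": 0,"fingers": 1},{"linear": [0.0025,0.0035,-0.001],"spin": 0,"fingers": 1},{"linear": [0.0025,0.0035,-0.001],"spin": 0,"fingers": 1}]'

```text
time: 21.08
eef_pos: [0.6498, -0.1383, 0.0205]
ee_rot: [-1.348, 0.959, -0.961]
wrist_force: [-0.6, -0.7, 6.3]
opening: 0.312
```

Call:
apply_moves --deltas '[{"linear": [0,-0.02,0],"spin": 0,"fingers": 1},{"linear": [0,-0.06,0],"spin": 0,"fingers": 1},{"linear": [0,-0.1,0],"spin": 0,"fingers": 1},{"linear": [0,-0.14,0],"spin": 0,"fingers": 1},{"linear": [0,-0.168,0],"spin": 0,"fingers": 1},{"linear": [-0.12,-0.168,-0.033],"spin": 0,"fingers": 1},{"linear": [-0.12,-0.168,-0.033],"spin": 0,"fingers": 1},{"linear": [-0.12,-0.168,-0.033],"spin": 0,"fingers": 1}]'

```text
time: 21.75
eef_pos: [0.5778, -0.0344, 0.1878]
ee_rot: [-1.348, 0.96, -0.961]
wrist_force: [0.4, 1.2, 0.9]
opening: 0.311
```

Call:
apply_moves --deltas '[{"linear": [-0.292,0,-0.08],"spin": 0,"fingers": 1},{"linear": [-0.292,0,-0.08],"spin": 0,"fingers": 1},{"linear": [-0.292,0,-0.08],"spin": 0,"fingers": 1},{"linear": [-0.292,0,-0.08],"spin": 0,"fingers": 1},{"linear": [-0.292,0,-0.08],"spin": 0,"fingers": 1},{"linear": [-0.292,0,-0.08],"spin": 0,"fingers": 1},{"linear": [-0.292,0,-0.08],"spin": 0,"fingers": 1},{"linear": [-0.292,0,-0.08],"spin": 0,"fingers": 1}]'

```text
time: 22.42
eef_pos: [0.4034, 0.2194, 0.1879]
ee_rot: [-1.351, 0.954, -0.955]
wrist_force: [-0.2, -0.3, -1.0]
opening: 0.308
```

Call:
apply_moves --deltas '[{"linear": [0,0,0],"spin": 0,"fingers": 1},{"linear": [0,0,0],"spin": 0,"fingers": 1},{"linear": [0,0,0],"spin": 0,"fingers": 1}]'

```text
time: 22.67
eef_pos: [0.4081, 0.2131, 0.1874]
ee_rot: [-1.349, 0.961, -0.961]
wrist_force: [0.3, -0.4, 0.3]
opening: 0.311
```

Run:
```python
from h import *
s=bot.sense();print(s["eef_pos"],s["ee_rot"],s["wrist_force"],s["opening"])
i=vision.camera_info("wrist"); im=vision.read_camera("wrist")[:,:,::-1].copy()
cv2.imwrite("pics/w10raw.png",im); np.save("w10.npy",i,allow_pickle=True)
H=np.array([.4632,.2335]);print("shift by tcp",tool([*(H-s["eef_pos"][:2]),0]))
e=s["eef_pos"]
for p in ([*H,.097],[*H,.118],e+[0,0,.0095]):
    p=proj(i,p); print(p);cv2.drawMarker(im,tuple(int(v) for v in p),(0,0,255),0,8)
cv2.imwrite("pics/w10.png",im)
```

```text
[0.4081 0.2131 0.1874] [-1.3486  0.9605 -0.9612] [ 0.2885 -0.3655  0.3088] 0.3109015936353639
shift by tcp [-0.0013 -0.      0.0588]
[322.2922 142.9127]
[322.2096 147.4271]
[325.7415 350.2919]
```

View pics/w10.png

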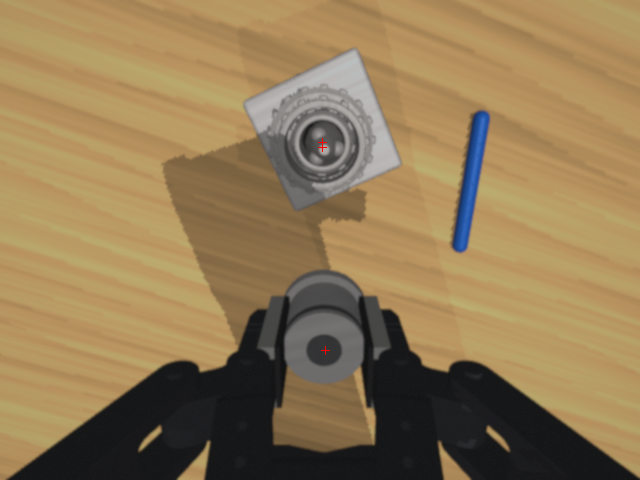

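The cap is upright, with its top at about (324,350) within a pixel or two of prediction. I'll move it over the axle.

Call:
apply_moves --deltas '[{"linear": [-0.001,0,0.03],"spin": 0,"fingers": 1},{"linear": [-0.001,0,0.0588],"spin": 0,"fingers": 1},{"linear": [-0.001,0,0.0588],"spin": 0,"fingers": 1},{"linear": [-0.001,0,0.0588],"spin": 0,"fingers": 1},{"linear": [-0.001,0,0.0588],"spin": 0,"fingers": 1},{"linear": [-0.001,0,0.0588],"spin": 0,"fingers": 1}]'

```text
time: 23.22
eef_pos: [0.4623, 0.2338, 0.1874]
ee_rot: [-1.349, 0.96, -0.96]
wrist_force: [0.1, 0.3, -0.0]
opening: 0.311
```

Run:
```python
from h import *
s=bot.sense();print(s["eef_pos"],tool(np.array([.4631,.2333,.1175])-s["eef_pos"]),s["wrist_force"])
```

```text
[0.4623 0.2338 0.1874] [0.0007 0.0699 0.0006] [ 0.0691  0.3257 -0.0273]
```

Call:
apply_moves --deltas '[{"linear": [0.0007,0.025,0.0006],"spin": 0,"fingers": 1},{"linear": [0.0007,0.042,0.0006],"spin": 0,"fingers": 1},{"linear": [0.0007,0.048,0.0006],"spin": 0,"fingers": 1},{"linear": [0.0007,0.053,0.0006],"spin": 0,"fingers": 1},{"linear": [0.0007,0.057,0.0006],"spin": 0,"fingers": 1},{"linear": [0.0007,0.057,0.0006],"spin": 0,"fingers": 1}]'

```text
time: 23.72
eef_pos: [0.4635, 0.2338, 0.1307]
ee_rot: [-1.349, 0.959, -0.96]
wrist_force: [-0.2, -0.6, -0.9]
opening: 0.31
```

Call:
apply_moves --deltas '[{"linear": [0,0.003,0],"spin": 0,"fingers": 1},{"linear": [0,0.006,0],"spin": 0,"fingers": 1},{"linear": [0,0.009,0],"spin": 0,"fingers": 1},{"linear": [0,0.012,0],"spin": 0,"fingers": 1},{"linear": [0,0.014,0],"spin": 0,"fingers": 1},{"linear": [0,0.014,0],"spin": 0,"fingers": 1}]'

```text
time: 24.22
eef_pos: [0.4638, 0.2335, 0.1172]
ee_rot: [-1.349, 0.959, -0.961]
wrist_force: [-2.5, -5.1, 5.4]
opening: 0.311
```

Call:
apply_moves --deltas '[{"linear": [0,0.002,0],"spin": 0,"fingers": 1},{"linear": [0,0.005,0],"spin": 0,"fingers": 1},{"linear": [0,0.005,0],"spin": 0,"fingers": 1}]'

```text
time: 24.47
eef_pos: [0.4643, 0.2338, 0.1164]
ee_rot: [-1.35, 0.957, -0.964]
wrist_force: [-22.0, -18.2, 62.3]
opening: 0.312
```

Run:
```python
from h import *
s=bot.sense();print(s["eef_pos"],s["wrist_force"])
i=vision.camera_info("wrist"); im=vision.read_camera("wrist")[:,:,::-1]
sc=vision.read_camera("scene")[:,:,::-1]; sd=vision.read_camera("side")[:,:,::-1]
cv2.imwrite("pics/f1.png",np.hstack([cv2.resize(sc[140:260,380:500],(400,400)),cv2.resize(sd[320:440,265:385],(400,400))]))
```

```text
[0.4643 0.2338 0.1164] [-21.9669 -18.1982  62.274 ]
```

A hard stop at z 0.1164 with 62 N means it is fully home. I'll ease off, release and retreat.

Call:
apply_moves --deltas '[{"linear": [0,-0.005,0],"spin": 0,"fingers": 1},{"linear": [0,-0.005,0],"spin": 0,"fingers": -1},{"linear": [0,-0.005,0],"spin": 0,"fingers": -1},{"linear": [0,-0.005,0],"spin": 0,"fingers": -1},{"linear": [0,-0.005,0],"spin": 0,"fingers": -1},{"linear": [0,-0.005,0],"spin": 0,"fingers": -1},{"linear": [0,-0.005,0],"spin": 0,"fingers": -1}]'

```text
time: 25.2
eef_pos: [0.4634, 0.234, 0.1163]
ee_rot: [-1.349, 0.96, -0.96]
wrist_force: [-0.5, -0.4, -0.3]
opening: 0.998
```

Call:
apply_moves --deltas '[{"linear": [0,-0.03,0],"spin": 0,"fingers": -1},{"linear": [0,-0.06,0],"spin": 0,"fingers": -1},{"linear": [0,-0.08,0],"spin": 0,"fingers": -1},{"linear": [0.1,-0.08,-0.1],"spin": 0,"fingers": -1},{"linear": [0.1,-0.08,-0.1],"spin": 0,"fingers": -1},{"linear": [0.1,-0.08,-0.1],"spin": 0,"fingers": -1},{"linear": [0.1,-0.08,-0.1],"spin": 0,"fingers": -1},{"linear": [0.1,-0.08,-0.1],"spin": 0,"fingers": -1}]'

```text
time: 25.87
eef_pos: [0.4006, 0.1025, 0.1962]
ee_rot: [-1.35, 0.963, -0.966]
wrist_force: [-0.2, -0.1, -0.1]
opening: 1.004
```

Run:
```python
from h import *
s=bot.sense();print(s["eef_pos"],s["wrist_force"],s["opening"])
sc=vision.read_camera("scene")[:,:,::-1].copy(); sd=vision.read_camera("side")[:,:,::-1].copy()
for n,im in (("scene",sc),("side",sd)):
    for z in (.097,.127):
        p=proj(vision.camera_info(n),[.4633,.2334,z]); print(n,z,p)
        im[int(round(p[1])),int(round(p[0]))]=(0,0,255)
cv2.imwrite("pics/f2.png",np.hstack([cv2.resize(sc[140:260,380:500],(400,400),interpolation=2),cv2.resize(sd[320:440,265:385],(400,400),interpolation=2)]))
```

```text
[0.4006 0.1025 0.1962] [-0.1943 -0.1305 -0.0532] 1.0039576091640108
scene 0.097 [449.299  186.3633]
scene 0.127 [453.0437 171.4736]
side 0.097 [323.771  370.4609]
side 0.127 [323.6503 359.0874]
```

View pics/f2.png

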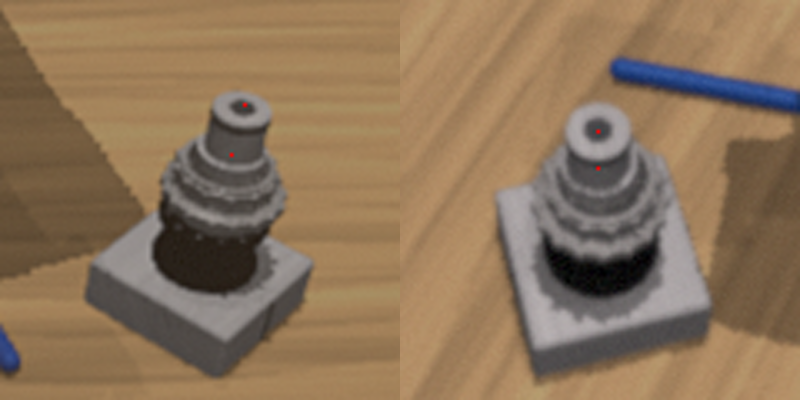

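The cap's recess sits on the predicted home point in both views: scene (453,171) and side (324,359). The stack is upright and nothing is touching it, so I'll hand it in.

```bash
python3 -c "
from bench import sign_off
print(sign_off())"
```

```text
the job is handed in; nothing more can be done
None
```

I rebuilt the hub in the required order: freehub body, larger sprocket, smaller sprocket, then the grey end cap pushed home. I handed it in at about 26 s; `sign_off()` gives no verdict.

**Last checks:**
- The cap stopped hard at tool height 0.1164 m, against about 0.1175 m expected, with 62 N at the wrist.
- After release, the cap top sat on the point predicted for fully home in both outside views, and the stack looked upright.
- The gripper was clear and the wrist force was near zero. I judged the sprocket seating from the release heights and the pictures.

**What went wrong on the way:**
- **Larger sprocket, first grasp:** it missed because the open fingertips reach less far than I assumed. They rode over the sprocket and shifted it a few millimetres, but it stayed flat.
- **Larger sprocket, second grasp:** this one held, though the fingertips pressed on the bench with about 62 N.

Both 62 N pushes were below the 120 N wrist limit. They went through the fingers, as far as I could tell, so I don't expect the 40 N limit on the arm and gripper body to apply.

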